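# Square a chocolate block up to the fence and stop of the cutting board

## Task

Get the heavy block of chocolate ready for portioning: push it round on the cutting board with the fingertips only, walking it by its corners as far as needed, until its clean moulded long side lies flush along the aluminium fence (the rough, snapped side towards you) and its end is home against the steel end stop; let go of it there. Only push it: do not pick it up or tip it, and leave the chocolate chips, the empty cup and the roll of tape where they are.

Things in the scene. Friction and masses are not known exactly. Their poses are not given: they have to be found in the camera images.
- board: white plastic cutting board, 220 x 270 mm, 15 mm thick, fixed on the table. Origin under its centre on the table; x points away from the robot to the fence, y along the fence, z up. The aluminium fence runs along the whole far edge: its upright face is the plane x = +97 mm, 30 mm high above the board's top. A knife groove crosses the board (no step to the block).
- stop: steel end stop clamped fast on the fence, at the +y part of the board; its place along the fence varies. Axes as the board's. Origin on the board's top in the corner where the stop's face meets the fence's face: the stop face is the plane y = 0 and looks to -y; it reaches 46 mm out from the fence (x = -46 to 0), is 16 mm thick (y = 0 to +16) and 28 mm high, with a black clamp knob up to 52 mm above the board over the fence.
- choc_block: dark chocolate block flat on the board, 92 (its x) x 134 (its y) x 52 mm high, 0.65 to 0.95 kg, too wide to grip, slides at 3 to 7 N. Origin: centre of its underside. The +x long side is clean: dark, smooth, as moulded; the -x long side is snapped: rough, lighter brown, but solid as a plain box. Starts mid-board, clear of fence and stop, its clean side to the left (board's +y) or to the robot.
- clean_side (a point): point in the middle of the clean long side of the block, 26 mm above its underside
- chip_on_board: broken chocolate chip, 48 x 46 x 12 mm, on the near +y corner of the board; origin at the centre of its underside; to be left alone
- chip_left: broken chocolate chip, 54 x 48 x 12 mm, on the table beyond the +y end of the board; origin at the centre of its underside; to be left alone
- chip_back: broken chocolate chip, 47 x 54 x 12 mm, on the table behind the board, right of the wire cutter; origin at the centre of its underside; to be left alone
- empty_cup: empty steel cup, 66 mm across, 33 mm high, on the table beyond the +y end of the board; origin at the centre of its underside; to be left alone
- tape_roll: roll of tan packing tape lying flat, 100 mm across, 48 mm high, on the table to the left; origin at the centre of its underside; to be left alone

How it is judged:
At the end, for the whole second after the job is handed in: The block lies flat and still on the board, its clean long side parallel to the fence within 2 degrees and the middle of that side no more than 3.5 mm from the fence, its end no more than 3.5 mm from the stop; the three chips, the cup and the roll of tape have moved less than 15 mm (angle between the y axis of choc_block and the y axis of board, either way round below 0.035 rad and x of clean_side in the frame of board above 0.0935 m and y of choc_block in the frame of stop between -0.0705 and -0.063 m and z of choc_block in the frame of board below 0.018 m and angle between choc_block's own z axis and vertical below 0.05 rad and linear speed of choc_block below 0.01 m/s and distance of each of chip_on_board, chip_left, chip_back, empty_cup, tape_roll from where it was at the start of the episode below 0.015 m); the robot touches nothing.
It fails at once if the block was lifted (z of choc_block in the frame of board above 0.023 m).
It fails at once if the block was tipped (angle between choc_block's own z axis and vertical above 0.15 rad).
It fails at once if a bystander was knocked aside (distance of any of chip_on_board, chip_left, chip_back, empty_cup, tape_roll from where it was at the start of the episode above 0.015 m).
It fails at once if the block was pushed with the arm or the gripper's body instead of the fingers (contact force between the arm and choc_block above 2 N).
It also fails if it takes over 72 s, if anything falls off the work surface, if the arm or the gripper's body presses on something with over 40 N, if the wrist force passes 120 N, or if a joint passes its speed limit or range.

## Robot

A 6-joint arm with a two-finger parallel gripper is mounted at the origin on a cart in front of the work surface, level with it; the furniture and walls round the work are solid. World frame = base frame: x ahead of the robot, y to its left, z up, the work surface at z = 0. Lengths are in m, angles in rad, forces in N, time in s.
With the tool pointing down it reaches from about 0.35 to 0.975 m from the base axis. Payload 7.1 kg.
Tool frame: the origin (TCP) lies midway between the tips of the shut fingers; the grasp point (between the pads) lies 19 mm behind it; z points along the fingers, y is the direction in which the jaws open and shut (so a half turn about z gives the same grasp; the last joint's range is limited). The gripper opens to 88 mm and grips with 3 to 60 N. Pads are 20 mm wide; open, the fingers measure 115 mm over their backs; the gripper's body (75 mm by 178 mm) begins 61 mm behind the grasp point.
Start: joints at [-1.197, 0.423, 1.63, -0, 1.089, -0.019], TCP at [0.239, -0.577, 0.223] pointing down, gripper open.
Joint ranges: [-3, 3], [-0.9, 2.11], [0.09, 2.58], [-1.31, 4.45], [0.11, 2.69], [-2.54, 2.54]. Speed limits (rad/s): [2.39, 2.39, 3.01, 3.14, 3.14, 3.14].

## Interface

Orientations are given as [roll, pitch, yaw] about the fixed x, y, z axes, in that order (R = Rz(yaw) Ry(pitch) Rx(roll)).
In Python, from rig import manip gives the robot as it stands.
- The arm moves only by the shell command python3 -m handwheel 'ROWS' [OPENING] [FORCE]. ROWS is a JSON object of lists of equal length, an entry for each row: "travel": the shift along the world's x, y, z normalised to -1 to 1, where 1 is 80 mm, a list of three; "twist": the turn about the world's z normalised to -1 to 1, where 1 is 60 degrees. In form: {"travel": [[dx, dy, dz], ...], "twist": [twist, ...]}. A call has 1 to 5 rows; each row is the pose to reach, as a shift and turn from the pose commanded when the call began; what a row does not reach only later rows make up. A row lasts 1/10 s, in which the tool goes at most 50 mm and 8.59 degrees, less where a joint would pass 70% of its speed; a pose out of reach is approached as far as the arm can. A call with a number of a shift or a turn outside -1 to 1 is refused whole. A call with a gripper value outside its range is refused whole. OPENING is the gripper command: -1 is shut, 1 is fully open, values between are in proportion, set as the call begins (- or left out, the last holds). The fingers move at their own pace and stop on an object; FORCE is the grip in N (left out, the last holds). Time passes only in rows, so rows that repeat a pose let the fingers close. It gives the time, the measured TCP pose, the force and the opening at its end, in the units of the state.
- manip.get_state(): the state, without advancing time (a new reading comes with each control period).
- manip.read_camera(name): name is "scene" or "top" or "wrist"; returns (picture, depth): 480x640x3 uint8, blue, green, red; 480x640 float32, m along the optical axis (not along the pixel's ray), 0 where there is no reading.
- manip.camera_info(name): a dict with "K" (3x3 intrinsics, pixels), "xyz" and "orientation" of the camera in the world. Camera axes: x right, y down, z forward; pixel columns grow to the right and rows downward; lengths in m; the calibration is good to about 2 mm. A picture is of the moment at which its call begins: read the wrist's pose just before it. camera_info takes no time and is no camera call; for the wrist camera it gives the pose at the moment of the call.
- manip.hand_in(): hands the job in, once; it reports no verdict.
The state is a dict: "time_s": time; "q": joint angles; "dq": joint speeds; "tau": joint torques, N m; "eef_pos": TCP position; "eef_rot": TCP orientation; "force": force on the tool from outside, world axes, zero at the start; "ft_torque": the same for the moment, N m; "grip_width": opening from 0.0 (shut) to 1.0 (fully open).
Only numpy, scipy, OpenCV 4.12 (cv2) and the standard library are available. Lean on these libraries where they do the work, as an engineer would, in place of code of your own. Each camera call takes 0.05 s, during which the arm holds its last target.

## Working session

There is one attempt and no reset: what is moved stays moved. The work goes in short steps, Python scripts to look and compute and a shell command to move; the robot and the scene stay as the last step left them, time stands still between calls to the robot, and variables do not carry over. Pictures are saved under pics/ and viewed, and the job is handed in when it is done.

```bash
ls; mkdir -p pics; cat > h.py <<'E'
import numpy as np, cv2
from rig import manip
from scipy.spatial.transform import Rotation as R
def cam(n):
    i=manip.camera_info(n); K=np.array(i["K"]); o=np.array(i["orientation"])
    Rm=R.from_euler('xyz',o).as_matrix() if o.shape==(3,) else (o if o.shape==(3,3) else None)
    return K,np.array(i["xyz"]),Rm
def ray(n,uv,z):
    K,t,Rm=cam(n); uv=np.atleast_2d(uv).astype(float)
    d=np.c_[uv,np.ones(len(uv))]@np.linalg.inv(K).T@Rm.T
    return t+d*((z-t[2])/d[:,2])[:,None]
def proj(n,p):
    K,t,Rm=cam(n); c=(np.atleast_2d(p)-t)@Rm; c=c@K.T; return c[:,:2]/c[:,2:]
def pts(n,D):
    K,t,Rm=cam(n); v,u=np.mgrid[:480,:640]
    d=np.stack([u,v,np.ones_like(u)],-1)*D[...,None]@np.linalg.inv(K).T
    return d@Rm.T+t
E
python3 - <<'E'
from h import *
for n in("top","scene"):
    print(n,manip.camera_info(n))
    p,d=manip.read_camera(n); cv2.imwrite(f"pics/{n}0.png",p); np.save(f"{n}0.npy",d)
print(manip.get_state())
E
```

```text
pics
top {'K': array([[530.13313027,   0.        , 318.30172938],
       [  0.        , 530.13313027, 231.28291985],
       [  0.        ,   0.        ,   1.        ]]), 'xyz': array([0.50923007, 0.01321439, 1.01804371]), 'orientation': array([-3.08174193, -0.02572773, -1.58709537])}
scene {'K': array([[587.40835157,   0.        , 318.25918273],
       [  0.        , 587.40835157, 235.32136781],
       [  0.        ,   0.        ,   1.        ]]), 'xyz': array([-0.18018252,  0.72887918,  0.59084391]), 'orientation': array([-2.05291107e+00,  5.47903457e-05, -2.35827735e+00])}
{'time_s': 0.1, 'q': array([-1.19699514e+00,  4.23719198e-01,  1.63058709e+00,  2.95199161e-05,
        1.08856146e+00, -1.90157976e-02]), 'dq': array([ 2.76178005e-05, -1.38517162e-03, -1.79468890e-03,  9.61085719e-04,
       -1.38909412e-04, -9.72621331e-04]), 'tau': array([ 9.45068382e-05, -5.45617068e+01, -2.74325073e+01,  6.44517085e-02,
        1.88006664e-02, -5.43089106e-05]), 'eef_pos': array([ 0.23909408, -0.57694562,  0.22201806]), 'eef_rot': array([-3.14031829e+00, -5.03766788e-05,  3.92803247e-01]), 'force': array([-0.20697177,  0.23774539, -0.09103743]), 'ft_torque': array([ 0.02160159, -0.01025415, -0.00630523]), 'grip_width': 0.9976598741540802}
```

View pics/top0.png

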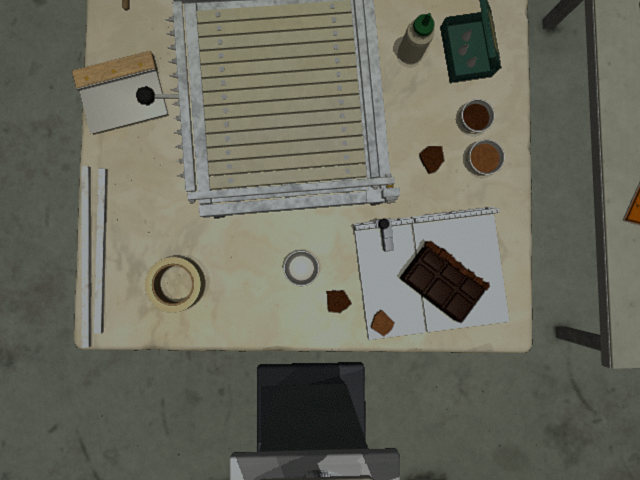

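View pics/scene0.png

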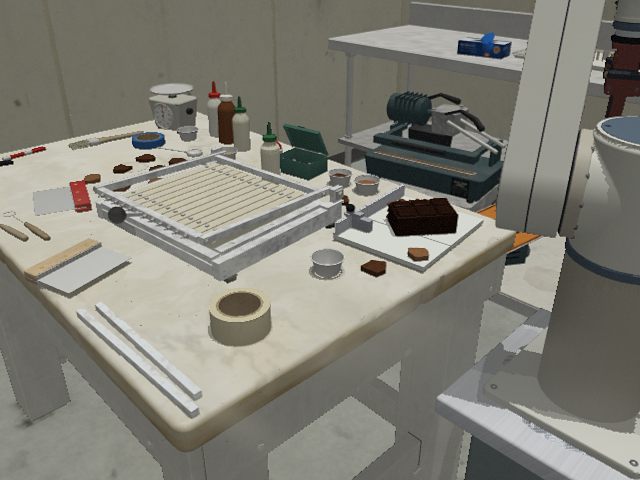

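The top view shows the block at about (446,280). Its rough side faces up and to the right, and its clean side faces down and to the left. The stop is at about (388,237) and the chip on the board at (382,322). I'll measure next.

```bash
python3 - <<'E'
from h import *
p=cv2.imread("pics/top0.png"); D=np.load("top0.npy")
c=cv2.resize(p[195:345,345:515],None,fx=4.6,fy=4,interpolation=cv2.INTER_CUBIC); cv2.imwrite("pics/crop0.png",c)
P=pts("top",D); 
for u,v in((480,240),(440,300),(446,270),(620,20),(250,300),(388,237),(384,224),(470,212)): print(u,v,P[v,u].round(4))
hsv=cv2.cvtColor(p,cv2.COLOR_BGR2HSV)
# block: z 0.05..0.08
m=((P[...,2]>0.055)&(P[...,2]<0.08)&(p.max(-1)<120)).astype(np.uint8); m[:200]=0;m[345:]=0;m[:,:398]=0;m[:,515:]=0
k=max(cv2.findContours(m,0,2)[0],key=cv2.contourArea)
q=ray("top",k[:,0],0.067)
r=cv2.minAreaRect((q[:,:2]*1000).astype(np.float32)); print("block",r); print(cv2.boxPoints(r))
# board
w=((P[...,2]>0.005)&(P[...,2]<0.024)).astype(np.uint8);w[:195]=0;w[350:]=0;w[:,:345]=0;w[:,520:]=0
k=max(cv2.findContours(w,0,2)[0],key=cv2.contourArea); h=cv2.approxPolyDP(k,6,True)[:,0]; print(h); print(ray("top",h,0.015).round(4))
E
```

```text
480 240 [ 0.5476 -0.3215  0.0167]
440 300 [ 0.4391 -0.2285  0.0673]
446 270 [ 0.4926 -0.241   0.0672]
620 20 [ 1.1994 -0.9134 -0.4603]
250 300 [4.408e-01 1.182e-01 4.000e-04]
388 237 [ 0.5543 -0.14    0.0526]
384 224 [ 0.5773 -0.1311  0.0664]
470 212 [ 0.5986 -0.2944  0.0473]
block ((472.5094909667969, -240.28634643554688), (136.93238830566406, 89.94464111328125), 51.859657287597656)
[[ 394.8547  -266.3606 ]
 [ 465.59622 -321.9095 ]
 [ 550.1643  -214.2121 ]
 [ 479.42276 -158.66321]]
[[493 214]
 [392 226]
 [394 249]
 [386 252]
 [380 228]
 [355 231]
 [355 224]
 [368 338]
 [509 321]]
[[ 0.5972 -0.3489  0.015 ]
 [ 0.5769 -0.1541  0.015 ]
 [ 0.5331 -0.1568  0.015 ]
 [ 0.5276 -0.1414  0.015 ]
 [ 0.5734 -0.1311  0.015 ]
 [ 0.5684 -0.0833  0.015 ]
 [ 0.5818 -0.0836  0.015 ]
 [ 0.3668 -0.1037  0.015 ]
 [ 0.3933 -0.3721  0.015 ]]
```

View pics/crop0.png

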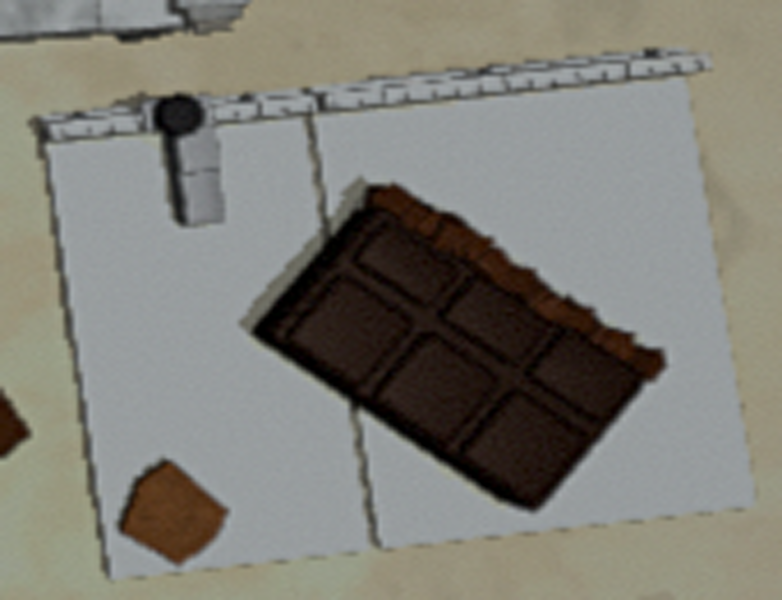

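```bash
cat >> h.py <<'E'
by=0.098
def toB(p,c=(0.4895,-0.2271)):
    d=np.atleast_2d(p)[:,:2]-np.array(c); return np.c_[d@[np.cos(by),np.sin(by)],d@[-np.sin(by),np.cos(by)]]
E
python3 - <<'E'
from h import *
p=cv2.imread("pics/top0.png"); D=np.load("top0.npy"); P=pts("top",D)
print("stop edge",ray("top",[[392.2,227.5],[393.3,250.5],[385.2,250.5]],0.043).round(4), toB(ray("top",[[392.2,227.5],[393.3,250.5],[385.2,250.5]],0.043)).round(4))
# white board mask
hsv=cv2.cvtColor(p,cv2.COLOR_BGR2HSV)
g=cv2.cvtColor(p,cv2.COLOR_BGR2GRAY)
for u in (430,450,475): # column profile fence
    print(u,g[205:228,u])
for v in (270,300): print(v,g[v,350:380], g[v,495:512])
for u in (400,440,480): print(u,g[318:345,u])
print(g[240,382:400],g[245,382:400])
for a in ((382,322),(338,301),(432,159),(300,267),(176,284)): print(a,ray("top",[a],0.02).round(3),P[a[1],a[0]].round(3))
E
```

```text
stop edge [[ 0.5723 -0.1497  0.043 ]
 [ 0.5297 -0.1507  0.043 ]
 [ 0.5299 -0.1357  0.043 ]] [[0.0899 0.0689]
 [0.0475 0.0721]
 [0.0492 0.087 ]]
430 [143 143 143 145 144 144 143 142 135 116 140 104 154 164 158 139 104 154
 160 157 155 155 155]
450 [146 148 141 142 144 139 117  60  78 160 161 159 139  82 135 157 157 156
 154 155 155 155 156]
475 [147 145 145 134 132 111 154 157 141 128  87 146 157 155 154 156 154 154
 155 155 157 156 154]
270 [144 145 143 145 146 149 149 140  83  88 159 157 157 154 156 156 154 155
 157 154 154 154 155 155 157 156 157 156 156 156] [153 155 156 152 156 158 150 138 150 151 148 147 147 149 146 148 147]
300 [ 97 152 153 154 151 149 148 148 148 150 153 143 101  85 155 160 156 156
 156 156 155 155 155 156 155 157 156 157 156 155] [155 154 153 155 155 153 157 153 155 154 155 149 145 145 145 145 143]
400 [156 155 155 155 155 153 154 155 156 154 155 156 153 155 156 156 158 154
 146 145 145 146 147 148 149 149 149]
440 [154 156 155 154 155 154 156 153 155 155 155 154 151 143 142 144 145 143
 140 143 146 143 143 140 141 140 141]
480 [155 154 155 154 152 155 152 141 147 146 144 146 147 146 147 146 148 149
 148 147 150 148 147 145 149 149 147]
[ 38  42  99 144 139 134 134 129 124 116 119 160 159 159 157 156 155 155] [ 66  26  40  94 140 137 133 130 128 121 113 120 157 157 158 156 152 155]
(382, 322) [[ 0.397 -0.13   0.02 ]] [ 0.397 -0.129  0.026]
(338, 301) [[ 0.437 -0.048  0.02 ]] [ 0.437 -0.049  0.012]
(432, 159) [[ 0.704 -0.233  0.02 ]] [ 0.705 -0.235  0.014]
(300, 267) [[0.502 0.022 0.02 ]] [0.502 0.022 0.004]
(176, 284) [[0.474 0.253 0.02 ]] [0.473 0.258 0.   ]
```

```bash
python3 - <<'E'
from h import *
n=ray("top",[[400,335.5],[440,330],[480,324.5]],0.015); f=ray("top",[[430,221],[450,218],[475,215]],0.015)
l=ray("top",[[358.7,270],[362.8,300]],0.015); r=ray("top",[[502.,270],[506,300]],0.015)
print(n.round(4),f.round(4),l.round(4),r.round(4))
for q in(n,f): 
    c=np.polyfit(q[:,1],q[:,0],1); print("yaw from y-line",-np.arctan(c[0]))
for q in(l,r): print(np.arctan2(*(q[0]-q[1])[[1,0]]))
print("B",toB(n).round(4),toB(f).round(4),toB(l).round(4),toB(r).round(4))
print("stop",toB(ray("top",[[392.4,240],[393.4,245]],0.043)))
E
```

```text
[[ 0.3703 -0.1641  0.015 ]
 [ 0.379  -0.2401  0.015 ]
 [ 0.3878 -0.3165  0.015 ]] [[ 0.5854 -0.2271  0.015 ]
 [ 0.5906 -0.2657  0.015 ]
 [ 0.5957 -0.3141  0.015 ]] [[ 0.4944 -0.0888  0.015 ]
 [ 0.4379 -0.0954  0.015 ]] [[ 0.4899 -0.3623  0.015 ]
 [ 0.433  -0.3679  0.015 ]]
yaw from y-line 0.11486237640547976
yaw from y-line 0.1171323539843586
0.11568760684880225
0.09720827508830443
B [[-0.1125  0.0744]
 [-0.1112 -0.0022]
 [-0.1099 -0.0791]] [[ 0.0955 -0.0094]
 [ 0.0969 -0.0484]
 [ 0.0972 -0.097 ]] [[ 0.0184  0.1371]
 [-0.0385  0.1361]] [[-0.0128 -0.1346]
 [-0.07   -0.1346]]
stop [[0.0669064  0.07136963]
 [0.05752341 0.07065838]]
```

```bash
python3 - <<'E'
s=open('h.py').read().replace("by=0.098","by=0.113").replace("(0.4895,-0.2271)","(0.4887,-0.2262)")
s+='''
def toW(p,c=(0.4887,-0.2262)):
    p=np.atleast_2d(p); return np.array(c)+p@np.array([[np.cos(by),np.sin(by)],[-np.sin(by),np.cos(by)]])
def block(name=None):
    """pose of block from top cam: world + board frame"""
    p,D=manip.read_camera("top")
    if name: cv2.imwrite("pics/%s.png"%name,cv2.resize(p[190:350,320:540],None,fx=3.5,fy=3.5))
    P=pts("top",D)
    hsv=cv2.cvtColor(p,cv2.COLOR_BGR2HSV)
    B=toB(P.reshape(-1,3)).reshape(480,640,2)
    m=((P[...,2]>0.057)&(P[...,2]<0.076)&(abs(B[...,0])<0.13)&(abs(B[...,1])<0.16)&(hsv[...,2]<115)&(hsv[...,1]>60)).astype(np.uint8)
    m=cv2.morphologyEx(m,cv2.MORPH_OPEN,np.ones((3,3),np.uint8))
    k=max(cv2.findContours(m,0,2)[0],key=cv2.contourArea)
    q=ray("top",k[:,0],0.067)[:,:2]
    (c,wh,a)=cv2.minAreaRect((q*1000).astype(np.float32)); bx=cv2.boxPoints((c,wh,a))/1000; c=np.array(c)/1000
    e=bx[1]-bx[0]; f=bx[2]-bx[1]
    sh=e if np.linalg.norm(e)<np.linalg.norm(f) else f; lo=f if sh is e else e
    x=sh/np.linalg.norm(sh)
    # rough side = more saturated/brighter brown
    S=[]
    for s in(1,-1):
        pp=[ray_px(np.r_[c+s*x*0.041+lo*t,0.067]) for t in np.linspace(-.4,.4,30)]
        S.append(np.mean([p[int(round(v)),int(round(u)),2] for u,v in pp]))
    if S[0]>S[1]: x=-x
    yaw=np.arctan2(x[1],x[0]); bc=toB(c)[0]
    print("size",np.round(sorted(wh),1),"rough/clean R",np.round(S,0),"world c",c.round(4),"board c",bc.round(4),"yaw rel board deg",np.degrees((yaw-by+np.pi)%(2*np.pi)-np.pi).round(1))
    y=np.array([-x[1],x[0]])
    for n,sx,sy in(("A",1,1),("B",-1,1),("C",-1,-1),("D",1,-1)):
        w=c+sx*.046*x+sy*.067*y; print(n,w.round(4),toB(w)[0].round(4))
    return c,yaw
def ray_px(P): return proj("top",P)[0]
def plan(c,yaw,side,along,gap=0.03):
    """side 'clean','rough','end+','end-'; along: block coord along the side; world finger centre at gap from face"""
    x=np.array([np.cos(yaw),np.sin(yaw)]); y=np.array([-x[1],x[0]])
    p={'clean':(.046+gap)*x+along*y,'rough':-(.046+gap)*x+along*y,'end+':(.067+gap)*y+along*x,'end-':-(.067+gap)*y+along*x}[side]+c
    d={'clean':-x,'rough':x,'end+':-y,'end-':y}[side]
    t=manip.get_state(); e=t["eef_pos"]
    print(side,"pre",p.round(4),"board",toB(p)[0].round(4),"pushdir",d.round(3),"shift/80mm",((p-e[:2])/.08).round(2),"z now",e[2].round(3),"yaw",np.round(t["eef_rot"][2],3),"t",round(t["time_s"],1))
'''
open('h.py','w').write(s)
E
python3 - <<'E'
from h import *
c,y=block(); plan(c,y,'clean',-.048)
print("stop",toB(ray("top",[[392.4,240],[393.4,245]],0.043)))
E
```

```text
size [ 88.2 132.7] rough/clean R [50. 11.] world c [ 0.4718 -0.2405] board c [-0.0184 -0.0123] yaw rel board deg 135.3
A [ 0.3942 -0.2646] [-0.0982 -0.0275]
B [ 0.4664 -0.3216] [-0.0329 -0.0923]
C [ 0.5494 -0.2163] [0.0614 0.003 ]
D [ 0.4771 -0.1594] [-0.0039  0.0677]
clean pre [ 0.4418 -0.1557] board [-0.0386  0.0753] pushdir [ 0.785 -0.619] shift/80mm [2.53 5.27] z now 0.222 yaw 0.393 t 0.1
stop [[0.06866279 0.06937357]
 [0.05927019 0.06880314]]
```

```bash
H="python3 -m handwheel"
$H '{"travel":[[0.25,0.5,0],[0.5,1,0]],"twist":[0,0]}' -1 20
$H '{"travel":[[0.25,0.5,0],[0.5,1,0]],"twist":[0,0]}'
$H '{"travel":[[0.25,0.5,0],[0.5,1,0]],"twist":[0,0]}'
$H '{"travel":[[0.25,0.5,0],[0.5,1,0]],"twist":[0,0]}'
$H '{"travel":[[0.25,0.5,0],[0.5,1,0]],"twist":[0,0]}'
$H '{"travel":[[0.03,0.27,-0.4],[0.03,0.27,-0.9],[0.03,0.27,-0.9]],"twist":[0,0,0]}'
```

```text
time_s: 0.35
eef_pos: [0.2791, -0.4968, 0.2221]
eef_rot: [-3.141, -0.0, 0.391]
force: [0.1, 0.4, 0.3]
grip_width: 0.854
time_s: 0.55
eef_pos: [0.3195, -0.4157, 0.2225]
eef_rot: [-3.141, 0.0, 0.392]
force: [0.4, -0.7, 0.1]
grip_width: 0.675
time_s: 0.75
eef_pos: [0.3596, -0.3357, 0.2226]
eef_rot: [-3.141, -0.0, 0.392]
force: [1.1, -0.9, -0.6]
grip_width: 0.492
time_s: 0.95
eef_pos: [0.3996, -0.2557, 0.2227]
eef_rot: [3.142, -0.0, 0.392]
force: [0.7, -0.2, 0.5]
grip_width: 0.309
time_s: 1.15
eef_pos: [0.4397, -0.1756, 0.2227]
eef_rot: [3.141, -0.0, 0.393]
force: [-0.0, -0.7, -0.1]
grip_width: 0.13
time_s: 1.45
eef_pos: [0.4386, -0.1538, 0.1471]
eef_rot: [-3.136, 0.006, 0.395]
force: [-0.0, -0.5, 1.2]
grip_width: 0.007
```

```bash
H="python3 -m handwheel"
$H '{"travel":[[0.03,0,-0.5],[0.03,0,-0.95],[0.03,0,-0.95]],"twist":[0,0,0]}'
$H '{"travel":[[0,0,-0.46],[0,0,-0.46]],"twist":[0,0]}'
$H '{"travel":[[0.1,-0.08,0],[0.2,-0.16,0],[0.3,-0.24,0],[0.4,-0.32,0],[0.48,-0.4,0]],"twist":[0,0,0,0,0]}'
$H '{"travel":[[0.08,-0.08,0],[0.15,-0.16,0],[0.22,-0.25,0],[0.27,-0.34,0],[0.3,-0.42,0]],"twist":[0,0,0,0,0]}'
```

```text
time_s: 1.75
eef_pos: [0.4418, -0.1555, 0.0726]
eef_rot: [-3.137, 0.005, 0.392]
force: [0.2, -0.5, 0.0]
grip_width: 0.005
time_s: 1.95
eef_pos: [0.4429, -0.1558, 0.0372]
eef_rot: [-3.139, 0.003, 0.392]
force: [0.3, 0.2, -0.2]
grip_width: 0.01
time_s: 2.45
eef_pos: [0.4837, -0.1883, 0.0388]
eef_rot: [3.141, -0.001, 0.393]
force: [-1.1, 4.6, 4.2]
grip_width: 0.005
time_s: 2.95
eef_pos: [0.5075, -0.222, 0.0383]
eef_rot: [3.141, -0.001, 0.393]
force: [0.2, 5.9, 3.6]
grip_width: 0.008
```

```bash
python3 - <<'E'
from h import *
p,d=manip.read_camera("top"); cv2.imwrite("pics/t1.png",p[150:400,250:560].repeat(2,0).repeat(2,1))
E
```

```text
(no output)
```

View pics/t1.png

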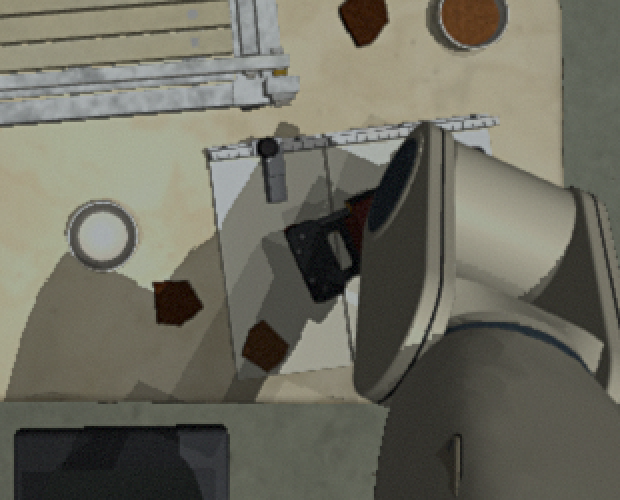

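```bash
H="python3 -m handwheel"
$H '{"travel":[[-0.15,0.2,0],[-0.2,0.3,0.4],[-0.3,0,1],[-0.4,-0.5,1],[-0.5,-0.9,1]],"twist":[0,0,0,0,0]}'
$H '{"travel":[[-0.3,-0.5,0],[-0.5,-1,0.2]],"twist":[0,0]}'
$H '{"travel":[[-0.2,-0.6,0],[-0.4,-1,0]],"twist":[0,0]}'
$H '{"travel":[[-0.2,-0.6,0],[-0.3,-1,0]],"twist":[0,0]}'
python3 - <<'E'
from h import *
c,y=block("b1"); plan(c,y,'rough',.048); plan(c,y,'clean',-.048)
E
```

```text
time_s: 3.5
eef_pos: [0.4679, -0.2964, 0.1204]
eef_rot: [3.136, -0.003, 0.394]
force: [0.3, 0.2, -0.5]
grip_width: 0.007
time_s: 3.7
eef_pos: [0.4242, -0.3745, 0.1328]
eef_rot: [-3.139, 0.002, 0.393]
force: [0.8, -0.4, 0.4]
grip_width: 0.002
time_s: 3.9
eef_pos: [0.3938, -0.4575, 0.135]
eef_rot: [3.138, -0.0, 0.392]
force: [0.4, 0.6, 1.1]
grip_width: 0.004
time_s: 4.1
eef_pos: [0.3687, -0.5371, 0.1343]
eef_rot: [3.139, 0.001, 0.391]
force: [1.2, 0.2, 0.9]
grip_width: 0.007
size [ 88.  131.5] rough/clean R [64. 11.] world c [ 0.4844 -0.2849] board c [-0.0109 -0.0579] yaw rel board deg 100.8
A [ 0.4067 -0.2609] [-0.0854 -0.0253]
B [ 0.4341 -0.3488] [-0.0681 -0.1156]
C [ 0.562  -0.3089] [ 0.0635 -0.0904]
D [ 0.5346 -0.2211] [ 0.0462 -0.0001]
rough pre [ 0.4612 -0.3718] board [-0.0438 -0.1415] pushdir [-0.298  0.955] shift/80mm [1.16 2.12] z now 0.135 yaw 0.39 t 4.2
clean pre [ 0.5076 -0.1981] board [0.0219 0.0258] pushdir [ 0.298 -0.955] shift/80mm [1.74 4.29] z now 0.135 yaw 0.39 t 4.2
```

View pics/b1.png

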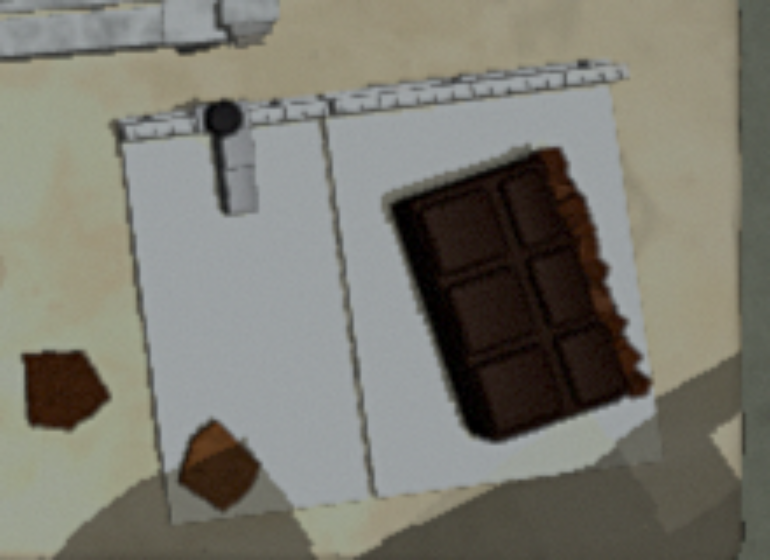

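The block has turned about 35° to 101° relative to the board, with its centre at (-11,-58) mm in the board frame. The next push is on the rough side at corner B.

```bash
H="python3 -m handwheel"
$H '{"travel":[[0.27,0.5,0],[0.55,1,-0.2]],"twist":[0,0]}'
$H '{"travel":[[0.27,0.5,-0.2],[0.57,1,-0.6],[0.57,1,-1]],"twist":[0,0,0]}'
$H '{"travel":[[-0.06,0.12,-0.05],[-0.09,0.23,-0.05],[-0.18,0.35,-0.05],[-0.26,0.48,-0.05],[-0.35,0.6,-0.05]],"twist":[0,0,0,0,0]}'
$H '{"travel":[[-0.05,0.12,0],[-0.09,0.24,0],[-0.12,0.36,0],[-0.14,0.48,0],[-0.14,0.6,0]],"twist":[0,0,0,0,0]}'
$H '{"travel":[[0,0.12,0],[0.02,0.2,0]],"twist":[0,0]}'
```

```text
time_s: 4.35
eef_pos: [0.4149, -0.456, 0.1194]
eef_rot: [3.136, -0.001, 0.389]
force: [0.3, 0.2, -0.6]
grip_width: 0.006
time_s: 4.65
eef_pos: [0.4627, -0.3712, 0.0384]
eef_rot: [3.139, -0.002, 0.396]
force: [-0.5, -0.2, -0.2]
grip_width: 0.003
time_s: 5.15
eef_pos: [0.4319, -0.3257, 0.0353]
eef_rot: [3.139, -0.001, 0.392]
force: [1.0, -3.0, 0.5]
grip_width: 0.006
time_s: 5.65
eef_pos: [0.4208, -0.2772, 0.0346]
eef_rot: [3.14, -0.0, 0.393]
force: [-2.0, -4.7, 4.8]
grip_width: 0.005
time_s: 5.85
eef_pos: [0.4219, -0.2606, 0.0343]
eef_rot: [-3.141, 0.001, 0.393]
force: [-3.8, -4.8, 4.2]
grip_width: 0.003
```

```bash
H="python3 -m handwheel"
$H '{"travel":[[-0.1,-0.25,0],[-0.15,-0.4,0.6],[-0.2,-0.7,1],[-0.25,-1,1]],"twist":[0,0,0,0]}'
$H '{"travel":[[-0.1,-0.6,0],[-0.1,-1,0.3]],"twist":[0,0]}'
$H '{"travel":[[-0.1,-0.6,0],[-0.2,-1,0]],"twist":[0,0]}'
python3 - <<'E'
from h import *
c,y=block("b2"); plan(c,y,'rough',.052); plan(c,y,'clean',-.048)
E
```

```text
time_s: 6.25
eef_pos: [0.4041, -0.3426, 0.1175]
eef_rot: [3.137, -0.003, 0.393]
force: [1.4, 0.6, -0.2]
grip_width: 0.005
time_s: 6.45
eef_pos: [0.3924, -0.4209, 0.1359]
eef_rot: [-3.136, 0.002, 0.392]
force: [1.6, 0.2, 0.6]
grip_width: 0.006
time_s: 6.65
eef_pos: [0.3786, -0.5034, 0.1386]
eef_rot: [3.14, -0.001, 0.392]
force: [-0.1, 0.1, -1.5]
grip_width: 0.004
size [ 87.9 132.6] rough/clean R [11. 70.] world c [ 0.4875 -0.2298] board c [-0.0016 -0.0034] yaw rel board deg 46.3
A [ 0.4621 -0.1526] [-0.0182  0.0762]
B [ 0.4063 -0.2258] [-0.0818  0.0097]
C [ 0.513  -0.3069] [ 0.015 -0.083]
D [ 0.5687 -0.2337] [ 0.0786 -0.0165]
rough pre [ 0.4001 -0.2587] board [-0.0917 -0.0224] pushdir [0.606 0.796] shift/80mm [0.28 3.11] z now 0.138 yaw 0.391 t 6.7
clean pre [ 0.5717 -0.1984] board [0.0857 0.0183] pushdir [-0.606 -0.796] shift/80mm [2.43 3.86] z now 0.138 yaw 0.391 t 6.7
```

View pics/b2.png

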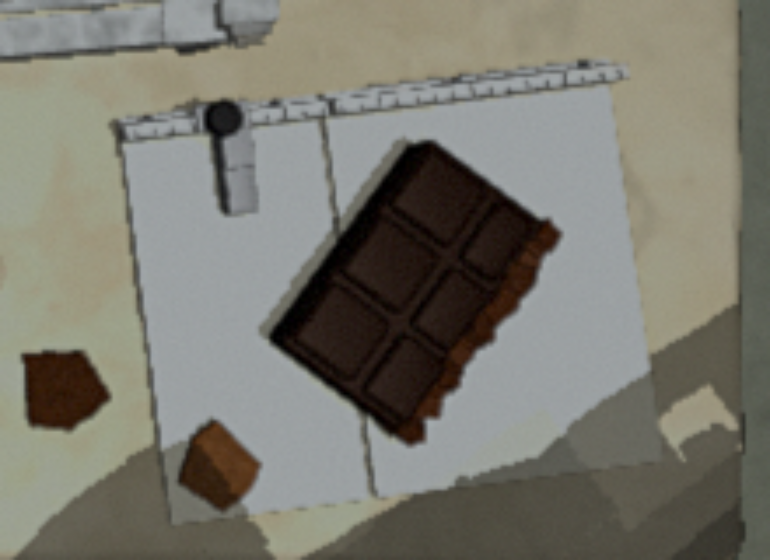

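Centre is (-2,-3) mm and yaw is 46°. Next I'll push on the end near corner A. That turns the block clockwise and moves it away from the stop and towards the fence.

```bash
python3 - <<'E'
from h import *
c=np.array([.4875,-.2298]); y=np.radians(46.3)+by
plan(c,y,'end+',.034,.024)
X=np.array([np.cos(y),np.sin(y)]);Y=np.array([-X[1],X[0]])
cor=c-.055*X; f=c+.034*X+.078*Y
for t in(0,8,16,24):
    a=-np.radians(t); print(t,(cor+np.array([[np.cos(a),-np.sin(a)],[np.sin(a),np.cos(a)]])@(f-cor)).round(4))
E
```

```text
end+ pre [ 0.4356 -0.1477] board [-0.0439  0.084 ] pushdir [ 0.796 -0.605] shift/80mm [0.73 4.49] z now 0.138 yaw 0.391 t 6.7
0 [ 0.446  -0.1555]
8 [ 0.4625 -0.1555]
16 [ 0.4788 -0.1578]
24 [ 0.4947 -0.1624]
```

```bash
H="python3 -m handwheel"
$H '{"travel":[[0.1,0.5,0],[0.15,1,0]],"twist":[0,0]}'
$H '{"travel":[[0.1,0.5,0],[0.15,1,0]],"twist":[0,0]}'
$H '{"travel":[[0.1,0.5,0],[0.15,1,0]],"twist":[0,0]}'
$H '{"travel":[[0.1,0.5,0],[0.15,1,0]],"twist":[0,0]}'
$H '{"travel":[[0.1,0.45,0],[0.11,0.46,-0.6],[0.11,0.46,-1],[0.11,0.46,-1]],"twist":[0,0,0,0]}'
python3 -c "
from h import *
s=manip.get_state();print(s['eef_pos'])"
```

```text
time_s: 6.9
eef_pos: [0.3901, -0.4204, 0.1371]
eef_rot: [-3.14, -0.0, 0.39]
force: [-0.2, 0.6, 0.4]
grip_width: 0.003
time_s: 7.1
eef_pos: [0.4022, -0.3387, 0.1374]
eef_rot: [-3.14, 0.0, 0.392]
force: [0.5, -1.0, -0.4]
grip_width: 0.005
time_s: 7.3
eef_pos: [0.4141, -0.2587, 0.1376]
eef_rot: [-3.14, 0.0, 0.393]
force: [0.1, 0.3, -0.6]
grip_width: 0.006
time_s: 7.5
eef_pos: [0.426, -0.1788, 0.1377]
eef_rot: [-3.14, 0.0, 0.393]
force: [1.3, -0.9, 0.3]
grip_width: 0.007
time_s: 7.9
eef_pos: [0.4318, -0.1423, 0.0548]
eef_rot: [-3.136, 0.006, 0.394]
force: [-0.3, 0.6, -0.4]
grip_width: 0.003
[ 0.43182493 -0.14228411  0.05478667]
```

```bash
H="python3 -m handwheel"
$H '{"travel":[[0,0,-0.24],[0.09,-0.08,-0.24],[0.18,-0.16,-0.24],[0.28,-0.19,-0.24],[0.38,-0.21,-0.24]],"twist":[0,0,0,0,0]}'
$H '{"travel":[[0.1,-0.03,0],[0.2,-0.06,0],[0.3,-0.09,0],[0.38,-0.13,0]],"twist":[0,0,0,0]}'
```

```text
time_s: 8.4
eef_pos: [0.4666, -0.162, 0.0397]
eef_rot: [3.141, -0.001, 0.392]
force: [-3.2, 2.1, 1.5]
grip_width: 0.005
time_s: 8.8
eef_pos: [0.497, -0.1717, 0.0391]
eef_rot: [3.142, -0.0, 0.393]
force: [-3.0, 5.3, 5.0]
grip_width: 0.001
```

```bash
H="python3 -m handwheel"
$H '{"travel":[[-0.25,0.1,0],[-0.5,0.1,0.5],[-0.7,-0.3,1],[-0.9,-0.8,1]],"twist":[0,0,0,0]}'
$H '{"travel":[[-0.2,-0.5,0],[-0.4,-1,0.25]],"twist":[0,0]}'
$H '{"travel":[[0,-0.6,0],[0,-1,0]],"twist":[0,0]}'
$H '{"travel":[[0,-0.6,0],[0,-1,0]],"twist":[0,0]}'
$H '{"travel":[[0,-0.6,0],[0,-1,0]],"twist":[0,0]}'
python3 - <<'E'
from h import *
c,y=block("b3"); plan(c,y,'rough',.052)
E
```

```text
time_s: 9.2
eef_pos: [0.4271, -0.2375, 0.1228]
eef_rot: [3.135, -0.005, 0.396]
force: [1.4, -1.3, -0.0]
grip_width: 0.003
time_s: 9.4
eef_pos: [0.3913, -0.3174, 0.1383]
eef_rot: [-3.141, 0.0, 0.393]
force: [0.4, -0.3, -0.4]
grip_width: 0.003
time_s: 9.6
eef_pos: [0.3927, -0.4004, 0.1403]
eef_rot: [3.136, -0.001, 0.391]
force: [0.8, -1.0, -0.3]
grip_width: 0.006
time_s: 9.8
eef_pos: [0.3926, -0.4801, 0.1395]
eef_rot: [3.137, -0.001, 0.392]
force: [0.3, -0.1, 0.1]
grip_width: 0.005
time_s: 10.0
eef_pos: [0.3923, -0.56, 0.1393]
eef_rot: [3.138, -0.0, 0.392]
force: [0.4, -0.4, -0.1]
grip_width: 0.004
size [ 87.3 132.4] rough/clean R [14. 62.] world c [ 0.5063 -0.2523] board c [ 0.0145 -0.0279] yaw rel board deg 20.9
A [ 0.5164 -0.1716] [0.0336 0.0511]
B [ 0.4346 -0.2139] [-0.0523  0.0183]
C [ 0.4962 -0.3329] [-0.0046 -0.1069]
D [ 0.5779 -0.2907] [ 0.0814 -0.0741]
rough pre [ 0.4149 -0.241 ] board [-0.075  -0.0064] pushdir [0.888 0.459] shift/80mm [0.28 4.04] z now 0.14 yaw 0.39 t 10.1
```

View pics/b3.png

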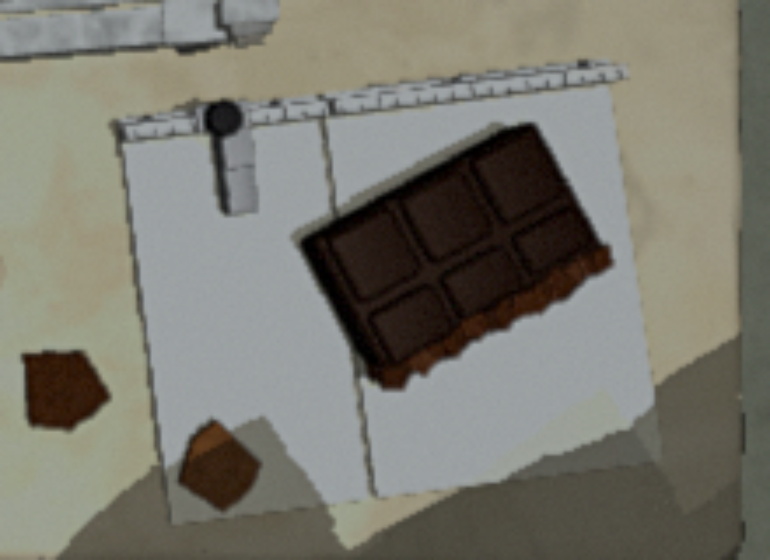

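Yaw is 21° and the centre is (14,-28) mm. Next I'll open the fingers and square them to the board. The left finger will push near B until both fingers bear, and then I'll press the block towards the fence.

```bash
H="python3 -m handwheel"
$H '{"travel":[[0.05,0.5,0],[0.1,1,0]],"twist":[-0.13,-0.265]}' 1
$H '{"travel":[[0.05,0.5,0],[0.1,1,0]],"twist":[0,0]}'
$H '{"travel":[[0.04,0.5,0],[0.08,1,0]],"twist":[0,0]}'
$H '{"travel":[[0,0.44,0],[0,0.44,-0.2],[0,0.44,-0.5],[0,0.44,-0.8],[0,0.44,-0.8]],"twist":[0,0,0,0,0]}'
$H '{"travel":[[0,0,-0.3],[0,0,-0.5],[0,0,-0.5]],"twist":[0,0,0]}'
python3 -c "
from h import *
s=manip.get_state();print(s['eef_pos'],s['eef_rot'],toB(s['eef_pos']),s['grip_width'])"
```

```text
time_s: 10.25
eef_pos: [0.4002, -0.477, 0.1385]
eef_rot: [3.14, -0.001, 0.107]
force: [1.0, 0.3, -0.7]
grip_width: 0.151
time_s: 10.45
eef_pos: [0.4086, -0.3953, 0.139]
eef_rot: [3.14, -0.001, 0.115]
force: [0.6, 0.4, 0.4]
grip_width: 0.328
time_s: 10.65
eef_pos: [0.4152, -0.3151, 0.1391]
eef_rot: [3.14, -0.002, 0.115]
force: [0.6, 0.2, -0.7]
grip_width: 0.513
time_s: 11.15
eef_pos: [0.4137, -0.2799, 0.0728]
eef_rot: [-3.14, 0.002, 0.116]
force: [-1.0, -0.5, 0.7]
grip_width: 0.968
time_s: 11.45
eef_pos: [0.4143, -0.2806, 0.0342]
eef_rot: [-3.141, 0.001, 0.115]
force: [-0.2, 0.0, 0.2]
grip_width: 1.001
[ 0.41428234 -0.28060563  0.03415353] [-3.14080159e+00  1.05234607e-03  1.15194840e-01] [[-0.08007781 -0.04566733]] 1.0005872049863045
```

```bash
H="python3 -m handwheel"
$H '{"travel":[[0.1,0.02,0],[0.2,0.05,0],[0.28,0.09,0],[0.36,0.13,0],[0.44,0.17,0]],"twist":[0,0,0,0,0]}'
$H '{"travel":[[0.07,0.04,0],[0.14,0.07,0],[0.21,0.1,0],[0.28,0.13,0],[0.34,0.16,0]],"twist":[0,0,0,0,0]}'
python3 -c "
from h import *
s=manip.get_state();print(s['eef_pos'],s['force'],s['ft_torque'],toB(s['eef_pos']))"
```

```text
time_s: 11.95
eef_pos: [0.4498, -0.2664, 0.035]
eef_rot: [-3.141, 0.001, 0.116]
force: [-6.0, -0.7, 4.2]
grip_width: 1.002
time_s: 12.45
eef_pos: [0.4776, -0.2543, 0.0346]
eef_rot: [3.141, -0.001, 0.115]
force: [-3.5, -2.1, 0.4]
grip_width: 1.006
[ 0.47758952 -0.25426874  0.03456711] [-3.45224061 -2.12288211  0.42917656] [-0.24438217  0.62807248 -0.12622676] [[-0.01420464 -0.02663692]]
```

```bash
H="python3 -m handwheel"
$H '{"travel":[[-0.3,0,0],[-0.6,-0.1,0.2],[-0.8,-0.3,0.8],[-0.8,-0.8,1],[-0.8,-1,1]],"twist":[0,0,0,0,0]}' 
$H '{"travel":[[-0.1,-0.5,0],[-0.3,-1,0.3]],"twist":[0,0]}'
$H '{"travel":[[0,-0.6,0],[0,-1,0]],"twist":[0,0]}'
$H '{"travel":[[0,-0.6,0],[0,-1,0]],"twist":[0,0]}'
python3 - <<'E'
from h import *
c,y=block("b4"); plan(c,y,'rough',0); plan(c,y,'end-',0)
E
```

```text
time_s: 12.95
eef_pos: [0.416, -0.3388, 0.1183]
eef_rot: [3.134, -0.007, 0.114]
force: [0.4, -0.7, 0.5]
grip_width: 1.001
time_s: 13.15
eef_pos: [0.3887, -0.4138, 0.1359]
eef_rot: [-3.138, 0.002, 0.116]
force: [1.3, -0.0, -1.4]
grip_width: 0.996
time_s: 13.35
eef_pos: [0.3895, -0.4975, 0.1385]
eef_rot: [3.139, -0.002, 0.113]
force: [-0.7, 0.1, -0.3]
grip_width: 1.002
time_s: 13.55
eef_pos: [0.3894, -0.5769, 0.1373]
eef_rot: [3.141, -0.001, 0.114]
force: [0.8, 0.2, 0.0]
grip_width: 1.002
size [ 86.8 131.9] rough/clean R [11. 43.] world c [ 0.5374 -0.2493] board c [ 0.0458 -0.0284] yaw rel board deg -0.0
A [ 0.5755 -0.1775] [0.0918 0.0386]
B [ 0.4841 -0.1879] [-0.0002  0.0386]
C [ 0.4992 -0.321 ] [-0.0003 -0.0954]
D [ 0.5906 -0.3107] [ 0.0917 -0.0954]
rough pre [ 0.4619 -0.2578] board [-0.0302 -0.0284] pushdir [0.994 0.113] shift/80mm [0.91 4.04] z now 0.138 yaw 0.113 t 13.6
end- pre [ 0.5483 -0.3456] board [ 0.0457 -0.1254] pushdir [-0.113  0.994] shift/80mm [1.99 2.94] z now 0.138 yaw 0.113 t 13.6
```

View pics/b4.png

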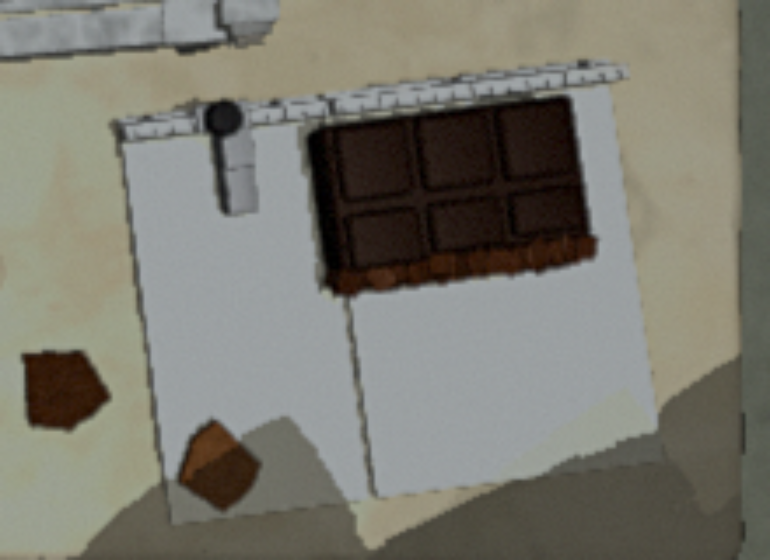

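```bash
H="python3 -m handwheel"
$H '{"travel":[[0.3,0.45,0],[0.6,0.9,0],[0.65,1,0]],"twist":[0,0,0]}' -1
$H '{"travel":[[0.3,0.45,0],[0.6,0.9,0],[0.65,1,0]],"twist":[0,0,0]}'
$H '{"travel":[[0.3,0.4,0],[0.67,0.86,0],[0.67,0.86,-0.3],[0.67,0.86,-0.7],[0.67,0.86,-0.9]],"twist":[0,0,0,0,0]}'
$H '{"travel":[[0,0,-0.35],[0,0,-0.35]],"twist":[0,0]}'
python3 -c "
from h import *
s=manip.get_state();print(s['eef_pos'],s['eef_rot'],toB(s['eef_pos']),s['grip_width'])"
```

```text
time_s: 13.9
eef_pos: [0.4431, -0.4906, 0.1369]
eef_rot: [-3.139, -0.0, 0.117]
force: [-0.4, -0.1, -0.0]
grip_width: 0.763
time_s: 14.2
eef_pos: [0.4951, -0.4108, 0.1376]
eef_rot: [-3.14, -0.0, 0.118]
force: [0.8, 0.1, -0.3]
grip_width: 0.494
time_s: 14.7
eef_pos: [0.5455, -0.3446, 0.0637]
eef_rot: [-3.14, 0.002, 0.116]
force: [0.1, -0.4, 0.0]
grip_width: 0.041
time_s: 14.9
eef_pos: [0.544, -0.3445, 0.035]
eef_rot: [-3.138, 0.005, 0.115]
force: [1.2, 0.6, -0.2]
grip_width: 0.004
[ 0.54401006 -0.34445925  0.03496255] [-3.13755904  0.00483484  0.11454747] [[ 0.04162243 -0.12374177]] 0.0036451863997335942
```

```bash
H="python3 -m handwheel"
$H '{"travel":[[-0.01,0.12,0],[-0.03,0.22,0],[-0.04,0.32,0],[-0.05,0.42,0],[-0.06,0.5,0]],"twist":[0,0,0,0,0]}'
$H '{"travel":[[0,0.03,0],[0,0.05,0],[0,0.06,0]],"twist":[0,0,0]}'
python3 -c "
from h import *
s=manip.get_state();print(s['force'],toB(s['eef_pos']))"
```

```text
time_s: 15.4
eef_pos: [0.5427, -0.3055, 0.0401]
eef_rot: [3.139, -0.002, 0.116]
force: [1.1, -6.1, 2.9]
grip_width: 0.004
time_s: 15.7
eef_pos: [0.5428, -0.3013, 0.04]
eef_rot: [3.139, -0.002, 0.116]
force: [-0.0, -5.9, 3.0]
grip_width: 0.002
[-0.01815679 -5.8570894   3.03639138] [[ 0.04529747 -0.08074046]]
```

```bash
H="python3 -m handwheel"
$H '{"travel":[[0,0.02,0],[0,0.04,0]],"twist":[0,0]}'
$H '{"travel":[[0,0.02,0],[0,0.04,0]],"twist":[0,0]}'
python3 -c "
from h import *
s=manip.get_state();print(s['force'],toB(s['eef_pos']))"
```

```text
time_s: 15.9
eef_pos: [0.5429, -0.2983, 0.04]
eef_rot: [3.139, -0.003, 0.116]
force: [0.4, -6.1, 4.3]
grip_width: 0.006
time_s: 16.1
eef_pos: [0.5429, -0.2951, 0.04]
eef_rot: [3.139, -0.003, 0.116]
force: [0.5, -5.5, 4.4]
grip_width: 0.002
[ 0.4513724  -5.5334593   4.40204344] [[ 0.04603824 -0.07461264]]
```

```bash
H="python3 -m handwheel"
$H '{"travel":[[0,0.02,0],[0,0.03,0]],"twist":[0,0]}'
$H '{"travel":[[0,0.02,0],[0,0.03,0]],"twist":[0,0]}'
python3 -c "
from h import *
s=manip.get_state();print(s['force'],toB(s['eef_pos']))"
```

```text
time_s: 16.3
eef_pos: [0.5428, -0.2949, 0.0401]
eef_rot: [3.136, -0.003, 0.117]
force: [-2.1, -19.2, 0.9]
grip_width: 0.002
time_s: 16.5
eef_pos: [0.5429, -0.2947, 0.0405]
eef_rot: [3.133, -0.003, 0.117]
force: [-5.5, -30.2, 1.6]
grip_width: 0.006
[ -5.53910016 -30.19331843   1.58278169] [[ 0.04610652 -0.07419216]]
```

The force jumped from 6 to 30 N with no further travel, so the end is home on the stop. I'll back off and look.

```bash
H="python3 -m handwheel"
$H '{"travel":[[0,-0.25,0],[0,-0.45,0],[0,-0.7,0.3],[-0.1,-0.9,0.8],[-0.4,-1,1]],"twist":[0,0,0,0,0]}' 1
$H '{"travel":[[-0.4,-0.5,0.3],[-0.9,-0.8,0.3],[-0.9,-0.8,0.3]],"twist":[0,0,0]}'
$H '{"travel":[[-0.2,-0.6,0],[-0.6,-1,0],[-0.6,-1,0]],"twist":[0,0,0]}'
$H '{"travel":[[0,-0.6,0],[0,-0.8,0]],"twist":[0,0]}'
python3 - <<'E'
from h import *
c,y=block("b5"); plan(c,y,'rough',0); plan(c,y,'end-',0)
E
```

```text
time_s: 17.0
eef_pos: [0.5122, -0.3716, 0.1218]
eef_rot: [3.138, -0.004, 0.116]
force: [-0.5, 0.1, 0.3]
grip_width: 0.424
time_s: 17.3
eef_pos: [0.434, -0.4358, 0.1435]
eef_rot: [3.142, 0.0, 0.111]
force: [-0.1, 0.2, -0.3]
grip_width: 0.695
time_s: 17.6
eef_pos: [0.387, -0.5162, 0.1422]
eef_rot: [-3.141, 0.001, 0.111]
force: [0.6, 0.4, 0.5]
grip_width: 0.966
time_s: 17.8
eef_pos: [0.3901, -0.5793, 0.1424]
eef_rot: [3.141, -0.001, 0.114]
force: [-0.9, -0.9, -0.3]
grip_width: 1.002
size [ 87.2 133.5] rough/clean R [15. 44.] world c [ 0.5346 -0.217 ] board c [0.0466 0.004 ] yaw rel board deg 0.6
A [ 0.572  -0.1448] [0.0919 0.0715]
B [ 0.4807 -0.1562] [-0.0001  0.0705]
C [ 0.4972 -0.2892] [ 0.0013 -0.0635]
D [ 0.5885 -0.2778] [ 0.0933 -0.0625]
rough pre [ 0.4592 -0.2264] board [-0.0294  0.0032] pushdir [0.992 0.123] shift/80mm [0.86 4.43] z now 0.142 yaw 0.114 t 17.9
end- pre [ 0.5465 -0.3133] board [ 0.0477 -0.093 ] pushdir [-0.123  0.992] shift/80mm [1.96 3.34] z now 0.142 yaw 0.114 t 17.9
```

View pics/b5.png

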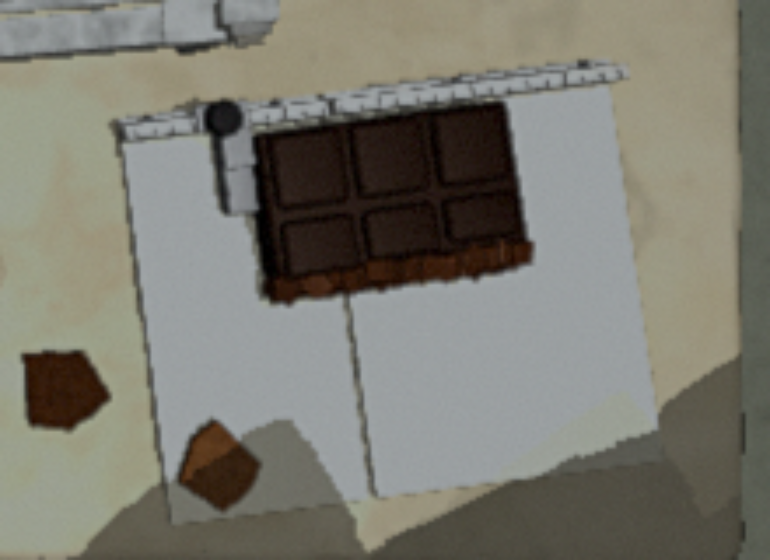

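```bash
H="python3 -m handwheel"
$H '{"travel":[[0.1,0.5,0],[0.18,1,0]],"twist":[0,0]}'
$H '{"travel":[[0.1,0.5,0],[0.18,1,0]],"twist":[0,0]}'
$H '{"travel":[[0.1,0.5,0],[0.18,1,0]],"twist":[0,0]}'
$H '{"travel":[[0.1,0.5,0],[0.15,1,0]],"twist":[0,0]}'
$H '{"travel":[[0,0.36,0],[0,0.36,-0.4],[0,0.36,-0.8],[0,0.36,-0.8]],"twist":[0,0,0,0]}'
$H '{"travel":[[0,0,-0.4],[0,0,-0.54],[0,0,-0.54]],"twist":[0,0,0]}'
python3 -c "
from h import *
s=manip.get_state();print(s['eef_pos'],s['eef_rot'],toB(s['eef_pos']),s['grip_width'])"
```

```text
time_s: 18.05
eef_pos: [0.4043, -0.4956, 0.1416]
eef_rot: [-3.14, 0.0, 0.113]
force: [0.4, 1.0, -0.4]
grip_width: 0.999
time_s: 18.25
eef_pos: [0.4187, -0.414, 0.1421]
eef_rot: [-3.14, 0.001, 0.115]
force: [0.5, 0.8, -0.1]
grip_width: 0.996
time_s: 18.45
eef_pos: [0.433, -0.334, 0.1423]
eef_rot: [-3.14, 0.001, 0.116]
force: [1.2, 0.5, 0.3]
grip_width: 1.001
time_s: 18.65
eef_pos: [0.4449, -0.2541, 0.1424]
eef_rot: [-3.14, 0.0, 0.116]
force: [0.1, 0.5, -0.4]
grip_width: 0.998
time_s: 19.05
eef_pos: [0.4421, -0.2254, 0.0756]
eef_rot: [-3.137, 0.006, 0.117]
force: [-0.5, 0.1, -0.3]
grip_width: 1.002
time_s: 19.35
eef_pos: [0.444, -0.2278, 0.0349]
eef_rot: [-3.14, 0.002, 0.115]
force: [1.0, -0.4, -0.1]
grip_width: 1.0
[ 0.44395329 -0.22775155  0.03489824] [-3.13962701e+00  2.49397041e-03  1.15257618e-01] [[-0.04463628  0.00350397]] 0.9995840566243743
```

Move +x in the board frame: 28 mm first, then creep.

```bash
H="python3 -m handwheel"
$H '{"travel":[[0.15,0.02,0],[0.25,0.03,0],[0.35,0.04,0],[0.4,0.045,0]],"twist":[0,0,0,0]}'
$H '{"travel":[[0.03,0,0],[0.06,0,0]],"twist":[0,0]}'
$H '{"travel":[[0.03,0,0],[0.05,0,0]],"twist":[0,0]}'
python3 -c "
from h import *
s=manip.get_state();print(s['force'],toB(s['eef_pos']))"
```

```text
time_s: 19.75
eef_pos: [0.4775, -0.2249, 0.0362]
eef_rot: [3.141, 0.0, 0.116]
force: [-6.8, -1.7, 4.5]
grip_width: 1.002
time_s: 19.95
eef_pos: [0.4803, -0.2245, 0.0356]
eef_rot: [-3.14, 0.003, 0.116]
force: [-8.4, 1.0, 7.0]
grip_width: 1.001
time_s: 20.15
eef_pos: [0.4803, -0.2239, 0.0353]
eef_rot: [-3.137, 0.01, 0.115]
force: [-24.2, -4.3, 20.3]
grip_width: 0.998
[-24.24454817  -4.33267334  20.32090106] [[-0.008072    0.00320024]]
```

```bash
H="python3 -m handwheel"
$H '{"travel":[[0.02,0,0],[0.02,0,0]],"twist":[0,0]}'
$H '{"travel":[[-0.15,-0.02,0],[-0.4,-0.05,0],[-0.7,-0.1,0.3],[-0.7,-0.5,0.8],[-0.7,-0.9,1]],"twist":[0,0,0,0,0]}' -1
$H '{"travel":[[0,-0.5,0.3],[0,-1,0.3]],"twist":[0,0]}'
$H '{"travel":[[0,-0.5,0],[0,-1,0]],"twist":[0,0]}'
$H '{"travel":[[0,-0.5,0],[0,-1,0]],"twist":[0,0]}'
$H '{"travel":[[0,-0.4,0],[0,-0.8,0],[0,-0.8,0]],"twist":[0,0,0]}'
python3 - <<'E'
from h import *
c,y=block("b6"); plan(c,y,'end-',0)
p,d=manip.read_camera("scene"); cv2.imwrite("pics/s6.png",cv2.resize(p[150:300,300:500],None,fx=4,fy=4,interpolation=cv2.INTER_CUBIC))
E
```

```text
time_s: 20.35
eef_pos: [0.4804, -0.2238, 0.0352]
eef_rot: [-3.136, 0.012, 0.114]
force: [-24.4, -5.1, 17.9]
grip_width: 0.999
time_s: 20.85
eef_pos: [0.4319, -0.2979, 0.1184]
eef_rot: [3.14, -0.003, 0.116]
force: [0.9, -0.1, 0.3]
grip_width: 0.581
time_s: 21.05
eef_pos: [0.4331, -0.3799, 0.1434]
eef_rot: [3.136, -0.005, 0.116]
force: [0.1, -0.6, 1.2]
grip_width: 0.396
time_s: 21.25
eef_pos: [0.4315, -0.4589, 0.1403]
eef_rot: [3.14, -0.001, 0.115]
force: [1.2, -0.8, -0.1]
grip_width: 0.219
time_s: 21.45
eef_pos: [0.4313, -0.5387, 0.1399]
eef_rot: [3.141, -0.001, 0.115]
force: [-0.3, -0.0, 0.1]
grip_width: 0.039
time_s: 21.75
eef_pos: [0.431, -0.6049, 0.1397]
eef_rot: [3.139, -0.001, 0.113]
force: [0.4, 0.2, 0.9]
grip_width: 0.002
size [ 86.3 133. ] rough/clean R [14. 42.] world c [ 0.5387 -0.2164] board c [0.0508 0.0041] yaw rel board deg -1.0
A [ 0.5781 -0.1453] [0.0979 0.0703]
B [ 0.4865 -0.1541] [0.0059 0.0719]
C [ 0.4993 -0.2875] [ 0.0036 -0.0621]
D [ 0.5909 -0.2787] [ 0.0956 -0.0636]
end- pre [ 0.548  -0.3129] board [ 0.0491 -0.0929] pushdir [-0.096  0.995] shift/80mm [1.46 3.62] z now 0.139 yaw 0.114 t 21.8
```

View pics/b6.png

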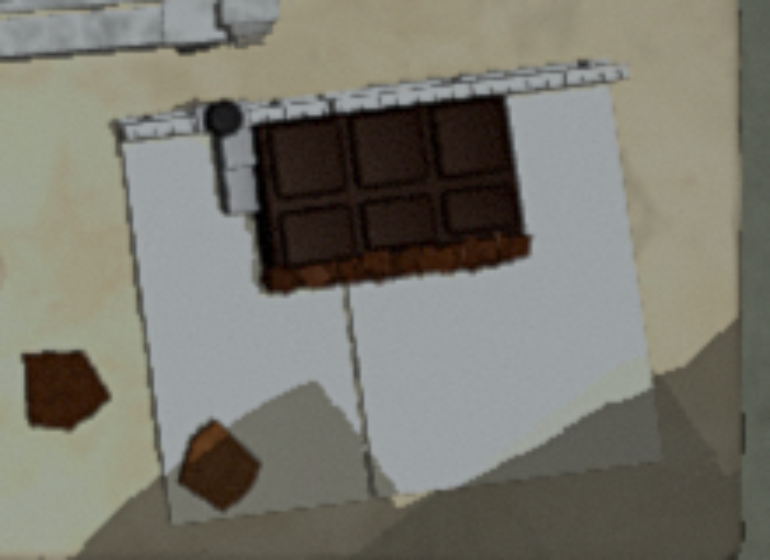

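View pics/s6.png

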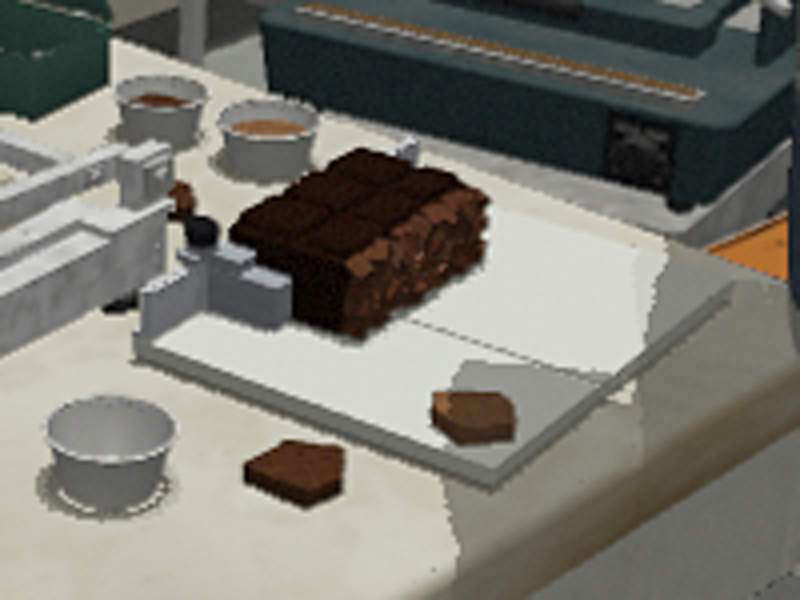

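The block looks flush on both sides. I'll do one confirming touch at the end, in line with the stop, and one on the rough side near corner C.

```bash
H="python3 -m handwheel"
$H '{"travel":[[0.2,0.45,0],[0.4,0.9,0],[0.4,0.9,0]],"twist":[0,0,0]}'
$H '{"travel":[[0.2,0.45,0],[0.4,0.9,0],[0.4,0.9,0]],"twist":[0,0,0]}'
$H '{"travel":[[0.2,0.45,0],[0.4,0.9,0],[0.4,0.9,0]],"twist":[0,0,0]}'
$H '{"travel":[[0.2,0.45,0],[0.43,0.88,0],[0.43,0.88,-0.4],[0.43,0.88,-0.8],[0.43,0.88,-0.8]],"twist":[0,0,0,0,0]}'
$H '{"travel":[[0,0,-0.4],[0,0,-0.5],[0,0,-0.5]],"twist":[0,0,0]}'
python3 -c "
from h import *
s=manip.get_state();print(s['eef_pos'],s['eef_rot'],toB(s['eef_pos']),s['grip_width'],s['force'])"
```

```text
time_s: 22.15
eef_pos: [0.4649, -0.5233, 0.1393]
eef_rot: [-3.138, 0.001, 0.12]
force: [-0.4, -0.2, -0.2]
grip_width: 0.003
time_s: 22.45
eef_pos: [0.4965, -0.4524, 0.1396]
eef_rot: [-3.14, 0.0, 0.12]
force: [-0.2, -0.6, -0.4]
grip_width: 0.004
time_s: 22.75
eef_pos: [0.5283, -0.3814, 0.1396]
eef_rot: [-3.14, 0.0, 0.119]
force: [-0.4, -0.2, 0.4]
grip_width: 0.003
time_s: 23.25
eef_pos: [0.5588, -0.3135, 0.0718]
eef_rot: [-3.138, 0.006, 0.116]
force: [-0.8, -0.3, -1.0]
grip_width: 0.006
time_s: 23.55
eef_pos: [0.5608, -0.3149, 0.0352]
eef_rot: [-3.141, 0.002, 0.115]
force: [-1.0, -0.1, -0.3]
grip_width: 0.003
[ 0.56083901 -0.31491752  0.03524955] [-3.14055447e+00  1.54638337e-03  1.14727844e-01] [[ 0.06167517 -0.09628608]] 0.0033386145126496104 [-1.0288084  -0.06257967 -0.30181805]
```

```bash
H="python3 -m handwheel"
$H '{"travel":[[-0.01,0.08,0],[-0.02,0.15,0],[-0.03,0.2,0],[-0.03,0.24,0]],"twist":[0,0,0,0]}'
$H '{"travel":[[0,0.03,0],[0,0.05,0]],"twist":[0,0]}'
$H '{"travel":[[0,0.02,0],[0,0.03,0]],"twist":[0,0]}'
python3 -c "
from h import *
s=manip.get_state();print(s['force'],toB(s['eef_pos']))"
```

```text
time_s: 23.95
eef_pos: [0.5595, -0.2949, 0.0363]
eef_rot: [3.141, -0.001, 0.116]
force: [-1.2, -1.2, -0.3]
grip_width: 0.003
time_s: 24.15
eef_pos: [0.5596, -0.293, 0.0362]
eef_rot: [3.138, -0.001, 0.117]
force: [-4.4, -13.4, 0.2]
grip_width: 0.004
time_s: 24.35
eef_pos: [0.5596, -0.2929, 0.0363]
eef_rot: [3.135, -0.001, 0.117]
force: [-6.1, -20.7, -0.2]
grip_width: 0.006
[ -6.07490055 -20.70418467  -0.24409504] [[ 0.06293158 -0.07425496]]
```

The end stops at the same place as before (TCP y = -74.2 mm in the board frame, 21 N), so it is home. Next is the fence touch near C.

```bash
H="python3 -m handwheel"
$H '{"travel":[[0.02,-0.2,0],[0.02,-0.4,0.1],[0,-0.4,0.6],[-0.2,-0.3,1],[-0.6,-0.1,1]],"twist":[0,0,0,0,0]}'
$H '{"travel":[[-0.4,0.2,0],[-0.65,0.3,-0.2],[-0.65,0.3,-0.7],[-0.65,0.3,-1]],"twist":[0,0,0,0]}'
python3 -c "
from h import *
s=manip.get_state();print(s['force'],s['eef_pos'],toB(s['eef_pos']))"
```

```text
time_s: 24.85
eef_pos: [0.5156, -0.3002, 0.1207]
eef_rot: [3.135, -0.009, 0.115]
force: [-0.3, -0.8, 0.4]
grip_width: 0.002
time_s: 25.25
eef_pos: [0.4587, -0.2731, 0.0349]
eef_rot: [-3.141, -0.0, 0.115]
force: [0.5, 0.3, -0.2]
grip_width: 0.004
[ 0.46229579  0.28240686 -0.19872591] [ 0.45866832 -0.27311196  0.03491224] [[-0.03512992 -0.04322641]]
```

```bash
H="python3 -m handwheel"
$H '{"travel":[[0.12,0.01,0],[0.2,0.02,0],[0.27,0.03,0],[0.3,0.03,0]],"twist":[0,0,0,0]}'
$H '{"travel":[[0.03,0,0],[0.05,0,0]],"twist":[0,0]}'
$H '{"travel":[[0.03,0,0],[0.04,0,0]],"twist":[0,0]}'
python3 -c "
from h import *
s=manip.get_state();print(s['force'],toB(s['eef_pos']))"
```

```text
time_s: 25.65
eef_pos: [0.4853, -0.2711, 0.037]
eef_rot: [3.14, -0.003, 0.116]
force: [0.4, -0.3, -0.4]
grip_width: 0.006
time_s: 25.85
eef_pos: [0.4857, -0.2705, 0.0361]
eef_rot: [-3.141, 0.003, 0.116]
force: [-12.5, -4.1, 8.8]
grip_width: 0.005
time_s: 26.05
eef_pos: [0.4856, -0.2702, 0.0359]
eef_rot: [-3.139, 0.009, 0.116]
force: [-22.3, -6.5, 17.2]
grip_width: 0.009
[-22.2752802   -6.53742563  17.18694078] [[-0.00800205 -0.04339632]]
```

```bash
H="python3 -m handwheel"
$H '{"travel":[[-0.25,0,0],[-0.32,0.5,0],[-0.37,1,0],[-0.37,1,0]],"twist":[0,0,0,0]}'
python3 -c "
from h import *
s=manip.get_state();print(s['force'],toB(s['eef_pos']))"
```

```text
time_s: 26.45
eef_pos: [0.459, -0.1871, 0.0357]
eef_rot: [-3.14, 0.002, 0.118]
force: [-0.1, -0.3, 0.4]
grip_width: 0.003
[-0.14326894 -0.32789677  0.36138881] [[-0.02509276  0.04217796]]
```

```bash
H="python3 -m handwheel"
$H '{"travel":[[0.08,0.01,0],[0.14,0.02,0],[0.18,0.02,0]],"twist":[0,0,0]}'
$H '{"travel":[[0.03,0,0],[0.06,0,0]],"twist":[0,0]}'
$H '{"travel":[[0.03,0,0],[0.05,0,0]],"twist":[0,0]}'
python3 -c "
from h import *
s=manip.get_state();print(s['force'],toB(s['eef_pos']))"
```

```text
time_s: 26.75
eef_pos: [0.4767, -0.19, 0.0358]
eef_rot: [3.141, -0.001, 0.115]
force: [-3.0, -0.4, 3.9]
grip_width: 0.008
time_s: 26.95
eef_pos: [0.4769, -0.1892, 0.0351]
eef_rot: [-3.139, 0.007, 0.115]
force: [-18.3, -5.8, 12.4]
grip_width: 0.002
time_s: 27.15
eef_pos: [0.4767, -0.1888, 0.0347]
eef_rot: [-3.137, 0.014, 0.116]
force: [-29.1, -9.7, 18.8]
grip_width: 0.004
[-29.12886067  -9.71483413  18.82469939] [[-0.0076673   0.03855584]]
```

```bash
H="python3 -m handwheel"
$H '{"travel":[[-0.2,-0.02,0],[-0.5,-0.1,0.2],[-0.7,-0.4,0.7],[-0.7,-0.8,1],[-0.7,-1,1]],"twist":[0,0,0,0,0]}'
$H '{"travel":[[0,-0.5,0.3],[0,-1,0.3]],"twist":[0,0]}'
$H '{"travel":[[0,-0.5,0],[0,-1,0]],"twist":[0,0]}'
$H '{"travel":[[0,-0.5,0],[0,-1,0]],"twist":[0,0]}'
$H '{"travel":[[0,-0.5,0],[0,-1,0],[0,-1,0]],"twist":[0,0,0]}'
python3 - <<'E'
from h import *
c,y=block("b7")
p,d=manip.read_camera("top"); q=cv2.imread("pics/top0.png")
for n,(u,v) in dict(chipb=(382,322),chipl=(338,301),chipr=(432,159),cup=(300,267),tape=(176,284)).items():
    r=30 if n!="tape" else 45; w=18 if n!="tape" else 34
    if n=="cup": w=24
    T=cv2.cvtColor(q[v-w:v+w,u-w:u+w],cv2.COLOR_BGR2GRAY); S=cv2.cvtColor(p[v-r-10:v+r+10,u-r-10:u+r+10],cv2.COLOR_BGR2GRAY)
    m=cv2.matchTemplate(S,T,cv2.TM_CCOEFF_NORMED); _,b,_,l=cv2.minMaxLoc(m); print(n,"shift px",l[0]-(r+10-w),l[1]-(r+10-w),round(b,2))
E
```

```text
time_s: 27.65
eef_pos: [0.4302, -0.2728, 0.1188]
eef_rot: [3.136, -0.006, 0.113]
force: [-0.1, -0.0, -0.2]
grip_width: -0.0
time_s: 27.85
eef_pos: [0.4291, -0.3512, 0.1411]
eef_rot: [3.139, -0.002, 0.115]
force: [0.2, 0.4, 0.2]
grip_width: 0.007
time_s: 28.05
eef_pos: [0.4278, -0.4307, 0.1384]
eef_rot: [-3.141, 0.0, 0.115]
force: [0.5, 0.6, -0.2]
grip_width: 0.002
time_s: 28.25
eef_pos: [0.4276, -0.5107, 0.1378]
eef_rot: [-3.14, 0.001, 0.114]
force: [0.4, -0.4, 0.4]
grip_width: 0.004
time_s: 28.55
eef_pos: [0.4273, -0.5937, 0.1377]
eef_rot: [3.14, -0.0, 0.112]
force: [-0.2, -0.3, -0.1]
grip_width: 0.008
size [ 86.6 130.4] rough/clean R [17. 44.] world c [ 0.5384 -0.2149] board c [0.0507 0.0056] yaw rel board deg -0.7
A [ 0.5775 -0.1436] [0.0975 0.072 ]
B [ 0.486  -0.1528] [0.0055 0.0732]
C [ 0.4993 -0.2862] [ 0.0038 -0.0608]
D [ 0.5909 -0.277 ] [ 0.0958 -0.062 ]
chipb shift px 0 0 0.88
chipl shift px 0 0 1.0
chipr shift px 0 0 1.0
cup shift px 0 0 1.0
tape shift px 0 0 1.0
```

View pics/b7.png

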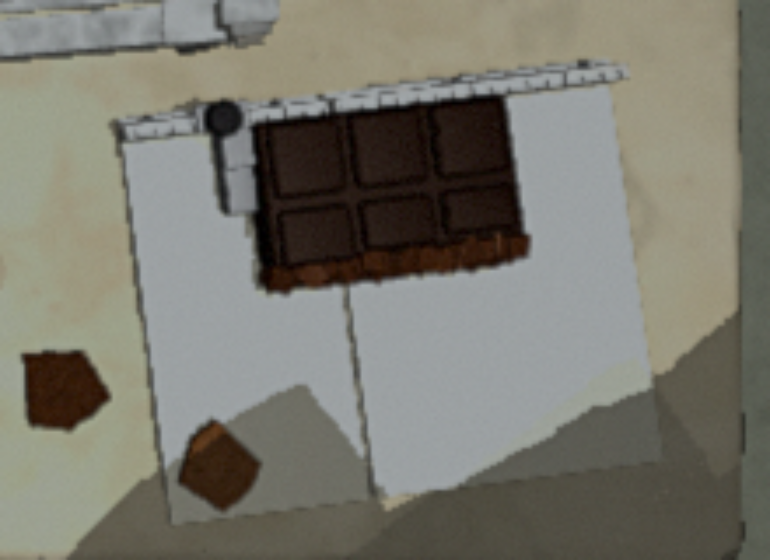

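The picture shows the clean side along the fence from about (260,125) to (505,97). The end is against the stop at x≈255, the rough side faces the robot, and none of the bystanders have moved. The arm is clear, so I'm handing in.

```bash
python3 -c "
from rig import manip
print(manip.hand_in(), manip.get_state()['time_s'])"
```

```text
the job is handed in; nothing more can be done
the job is handed in; nothing more can be done
```

The block is at the fence and the stop, and the job is handed in at about 29 s of the 72 s allowed. I turned it about 135° clockwise by pushing only: three corner pushes with the shut fingertips, then a push with the open fingers square to the fence. After that I slid its end home against the stop, pressed it against the fence, and let go.

**Last checks**
- **Stop:** two touches on the end stopped at the same place (TCP y = -74.2 mm in the board frame, 21–30 N), so the end was solid against the stop. The second touch came after the main press against the fence. I did not touch the end again after the last two fence touches.
- **Fence:** touches on the rough side 82 mm apart stopped at TCP x = -8.0 and -7.7 mm, at 22–29 N. That puts the block within about 0.2° of the fence.
- **Top camera:** it gave the block's centre at (50.7, 5.6) mm and a yaw of -0.7°, with the clean side at the fence and the rough side towards the robot.
- **Bystanders:** the chips, cup and tape roll showed no shift in the image. The chip on the board matched less well (0.88) because the arm's shadow lay across it.

**Disagreements**
- The camera yaw (-0.7° to -1.0°) differs from the touches by up to about a degree. My estimate of the board's own angle has about that much error.
- The stop's position also came out 1–3 mm different by camera and by touch. I trusted the touches in both cases.

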